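# Put the sharpening stones and spindle parts away

### The arm

A 6-joint arm with a two-finger parallel gripper is mounted at the origin on a cart in front of the work surface, level with it; the furniture and walls round the work are solid. World frame = base frame: x ahead of the robot, y to its left, z up, the work surface at z = 0. Lengths are in m, angles in degrees, forces in N, time in s.
With the tool pointing down it reaches from about 0.25 to 0.725 m from the base axis. Payload 9.7 kg.
Tool frame: the origin (TCP) lies between the finger pads; the fingertips stand 25 mm ahead of it and the grasp point (between the pads) lies 6 mm ahead of it; z points along the fingers, y is the line along which they close (so a half turn about z gives the same grasp; the last joint's range is limited). The gripper opens to 85 mm and grips with 20 to 120 N. Pads are 22 mm wide; open, the fingers measure 114 mm over their backs; the gripper's body (76 mm by 85 mm) begins 54 mm behind the grasp point. The pads swing forward as they close: fully open they stand 13 mm farther back than shut.
Start: joints at [-70.302, 4.979, 10.078, 95.1, 0, 90], TCP at [0.185, -0.518, 0.256] pointing down, gripper open.
Joint ranges: [-179.16, 179.16], [-48.56, 103.87], [-65.8, 70.77], [-126.05, 130.52], [-82.76, 87.17], [-180, 180]. Speed limits (degrees/s): [127.2, 127.2, 147.25, 180, 180, 180].

### API

Orientations are given as [roll, pitch, yaw] about the fixed x, y, z axes, in that order (R = Rz(yaw) Ry(pitch) Rx(roll)).
In Python, from workcell import bot gives the robot as it stands. The module is installed in compiled form; this text tells all that it offers.
- The arm moves only by the shell command python3 -m pendant 'ROWS' [FORCE]. ROWS is rows parted by semicolons, their numbers by spaces, 1 to 5 of them, each of 5 numbers: dx, dy, dz in m, then a turn about the tool's z in degrees, then the finger opening in m; each row is the pose to reach, as a shift and turn from the pose commanded when the command began, along the tool's axes at that moment; what a row does not reach only later rows make up. A row lasts 1/12 s, in which the tool goes at most 0.0417 m and 7.16 degrees, less where a joint would pass 70% of its speed; a pose out of reach is approached as far as the arm can. The fingers move at their own pace and stop on an object; FORCE is the grip in N (left out, the last holds). Time passes only in rows, so rows that do not move let the fingers close. It prints the time, the measured TCP pose, the force, the opening and the grip force at its end.
- bot.get_obs(): the state, without advancing time (a new reading comes with each control period).
- bot.camera(name): name is "scene" or "side" or "wrist"; returns the picture (400x640x3 uint8, blue, green, red); there is no depth.
- bot.camera_info(name): a dict with "mtx" (3x3 intrinsics, pixels), "k1" (the pictures are not rectified: a ray, as slopes to the right and down, at radius r is drawn at 1 + k1 r^2 times it, then the intrinsics apply), "extrinsics" (4x4, takes a point from camera to world coordinates). Camera axes: x right, y down, z forward; pixel columns grow to the right and rows downward; lengths in m; the calibration is good to about 2 mm. A picture is of the moment at which its call begins: read the wrist's pose just before it. camera_info takes no time and is no camera call; for the wrist camera it gives the pose at the moment of the call.
- bot.job_done(): hands the job in; it is judged then, once.
The state is a dict: "time": time; "q": joint angles; "qd": joint speeds; "joint_efforts": joint torques, N m; "ee_pos": TCP position; "tcp_rot": TCP orientation; "wrist_force": force on the tool from outside, world axes, zero at the start; "torque": the same for the moment, N m; "opening": finger opening in m; "grasp_force": force on a finger pad.
Only numpy, scipy, OpenCV 4.12 (cv2) and the standard library are available. Lean on these libraries where they do the work, as an engineer would, in place of code of your own. Each camera call takes 0.05 s, during which the arm holds its last target. There are 200 camera calls.

### The job

Clear up after sharpening: lay the big stone in the long wooden rest and the slim stone in the short one, each flat inside the rim and set down without being dropped, since stones chip. Put the spindle parts away as a pair: the plain spacer ring flat in the middle of the aluminium tray, and the flanged nut, flange down, centred on top of the ring. Leave everything released and still.

Things in the scene. Friction and masses are not known exactly. Their poses are not given: they have to be found in the camera images.
- big_stone: the bigger sharpening stone, a plain grey-green bar in two shades, 45 x 130 x 22 mm high, about 0.33 kg, loose, lying flat in the front row on the bench. Origin: centre of its underside; own y along its length, x across, z up. Grasp across the 45 mm width
- slim_stone: the slim sharpening stone, a light grey bar 25 x 90 x 20 mm high, about 0.11 kg, loose, lying flat in the front row on the bench. Origin: centre of its underside; own y along its length, x across, z up. Grasp across the 25 mm width
- spacer: turned steel spacer ring, plain and low: 38 mm outside diameter, 11 mm high, loose, lying flat in the front row on the bench. Origin: centre of its underside, z up. Grasp it across the outside
- flange_nut: steel flange nut, loose, standing on its flange in the front row on the bench: flange 38 mm diameter and 5 mm high, above it a narrower nut body 26 to 30 mm wide up to 19 mm height. Origin: centre of its underside, z up. Grasp the body above the flange, from any side
- long_rest: the longer dark wooden stone rest, fixed for the run: a board 158 x 73 mm with a rim round a recess 146 x 61 mm (rim 6 mm thick). Recess floor 4 mm above the bench, rim top 12 mm above the bench. The two long rims have a 50 mm wide finger gap in the middle. Origin: centre of its underside on the bench; own x along its length, y across, z up
- short_rest: the shorter dark wooden stone rest, fixed for the run: a board 118 x 53 mm with a rim round a recess 106 x 41 mm (rim 6 mm thick). Recess floor 4 mm above the bench, rim top 12 mm above the bench. The two long rims have a 50 mm wide finger gap in the middle. Origin: centre of its underside on the bench; own x along its length, y across, z up
- parts_tray: square low aluminium tray, fixed for the run: 112 x 112 mm outside, 100 x 100 mm inside, floor 4 mm above the bench, rim top 12 mm above the bench. Origin: centre of its underside on the bench; x and y along its sides, z up
- eye_loupe: bystander, fixed, in the row with the loose things: black watchmaker's loupe, a round cup 36 mm diameter and 34 mm high, not part of the job. Origin: centre of its underside. (Obstacles not listed: left of y = 0.34 a side bench, its top at z = 0.24; the small blue vice at x 0.44 to 0.56, y 0.09 to 0.26 is 75 mm high)
Mind the look-alikes: they are no part of the job. Of the things that look like the spacer, take the one that is farthest to the robot's right at the start.

How it is judged:
By the outcome, as a careful person would: the job done as asked, in the order asked, and still so for the second after the job is handed in, with the robot touching nothing.
It also fails if it takes over 125 s, if anything falls off the work surface, if the arm or the gripper's body presses on something with over 40 N, if the wrist force passes 120 N, or if a joint passes its speed limit or range.

## Working session

There is one attempt and no reset: what is moved stays moved. The work goes in short steps, Python scripts to look and compute and a shell command to move; the robot and the scene stay as the last step left them, time stands still between calls to the robot, and variables do not carry over. Pictures are saved under pics/ and viewed, at most 14 in all, crops included, and the job is handed in when it is done.

```bash
mkdir -p pics; cat > h.py <<'E'
import numpy as np, cv2
from workcell import bot
def info(n):
    i=bot.camera_info(n); return np.array(i["mtx"]),i["k1"],np.array(i["extrinsics"])
def ray(uv,I):
    K,k1,T=I; uv=np.atleast_2d(np.array(uv,float))
    d=np.c_[(uv[:,0]-K[0,2])/K[0,0],(uv[:,1]-K[1,2])/K[1,1]]
    s=d.copy()
    for _ in range(20): s=d/(1+k1*(s**2).sum(1,keepdims=True))
    return T[:3,3], np.c_[s,np.ones(len(s))]@T[:3,:3].T
def plane(uv,I,z):
    o,d=ray(uv,I); return o+d*((z-o[2])/d[:,2])[:,None]
def proj(P,I):
    K,k1,T=I; P=np.atleast_2d(P); c=(P-T[:3,3])@T[:3,:3]; s=c[:,:2]/c[:,2:]
    s=s*(1+k1*(s**2).sum(1,keepdims=True)); return np.c_[s[:,0]*K[0,0]+K[0,2],s[:,1]*K[1,1]+K[1,2]]
def tri(uv1,I1,uv2,I2):
    o1,d1=ray(uv1,I1);o2,d2=ray(uv2,I2);d1=d1[0]/np.linalg.norm(d1[0]);d2=d2[0]/np.linalg.norm(d2[0])
    a=np.linalg.lstsq(np.c_[d1,-d2],o2-o1,rcond=None)[0]
    p,q=o1+a[0]*d1,o2+a[1]*d2; return (p+q)/2,np.linalg.norm(p-q)
E
python3 - <<'E'
from h import *
o=bot.get_obs(); print({k:np.round(v,3) for k,v in o.items()})
for n in("scene","side","wrist"):
    I=info(n); cv2.imwrite(f"pics/{n}0.png",bot.camera(n)); print(n,I[0][0,0],I[1],I[2].round(3).tolist())
E
```

```text
{'time': np.float64(0.0), 'q': array([-70.303,   5.011,  10.036,  95.099,   0.   ,  90.002]), 'qd': array([ 0.014, -0.013, -0.03 , -0.017, -0.068, -0.097]), 'joint_efforts': array([ 5.0000e-03, -5.2038e+01,  4.6481e+01,  1.6000e-02,  0.0000e+00,
        0.0000e+00]), 'ee_pos': array([ 0.185, -0.518,  0.256]), 'tcp_rot': array([-179.926,   -0.   ,   19.695]), 'wrist_force': array([ 0.074, -0.061,  1.458]), 'torque': array([-0.027, -0.017,  0.054]), 'grasp_force': np.float64(0.0), 'opening': np.float64(0.086)}
scene 453.7539051140639 -0.11322593417111723 [[-0.466, -0.393, 0.793, -0.258], [-0.885, 0.192, -0.425, 0.353], [0.015, -0.899, -0.437, 0.481], [0.0, 0.0, 0.0, 1.0]]
side 390.548691382783 -0.08438742687416532 [[0.999, 0.024, -0.027, 0.56], [0.035, -0.544, 0.838, -0.779], [0.006, -0.839, -0.545, 0.528], [0.0, 0.0, 0.0, 1.0]]
wrist 349.7043254148327 -0.07693326210956873 [[0.336, -0.906, -0.259, 0.251], [-0.942, -0.323, -0.091, -0.494], [-0.001, 0.274, -0.962, 0.372], [0.0, 0.0, 0.0, 1.0]]
```

View pics/scene0.png

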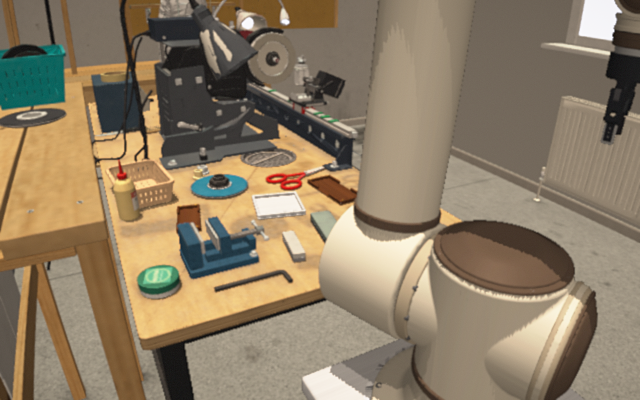

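View pics/side0.png

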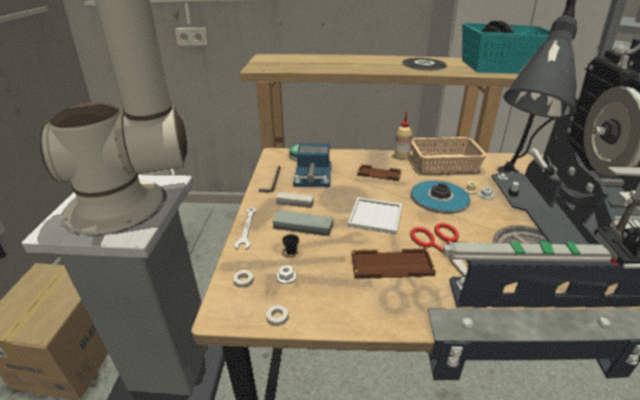

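The side view shows: slim stone (295,200), big stone (303,222), loupe (290,244), nut (286,273), rings at (243,278) and (277,315), tray (376,215), long rest (392,263), short rest (380,172). The ring at (277,315) is the rightmost, so that is the spacer. In the scene view the arm hides most of these.

```bash
python3 - <<'E'
from h import *
I=info("side")
for n,uv,z in [("slim",(295,199),.02),("slimL",(277,198),.02),("slimR",(312,201),.02),("big",(303,220),.022),("bigL",(274,216),.022),("bigR",(333,224),.022),("loupe",(290,238),.034),("nut",(286,270),.015),("ringA",(243,277),.011),("ringB",(277,314),.011),("tray",(376,215),.012),("long",(392,262),.012),("short",(380,172),.012)]:
    print(n,plane(uv,I,z).round(3)[0])
o=bot.get_obs();T=info("wrist")[2]
E
```

```text
slim [0.456 0.017 0.02 ]
slimL [0.412 0.02  0.02 ]
slimR [0.498 0.01  0.02 ]
big [ 0.483 -0.072  0.022]
bigL [ 0.416 -0.059  0.022]
bigR [ 0.551 -0.084  0.022]
loupe [ 0.464 -0.153  0.034]
nut [ 0.464 -0.228  0.015]
ringA [ 0.384 -0.246  0.011]
ringB [ 0.461 -0.333  0.011]
tray [ 0.649 -0.031  0.012]
long [ 0.67  -0.193  0.012]
short [0.675 0.18  0.012]
```

View pics/wrist0.png

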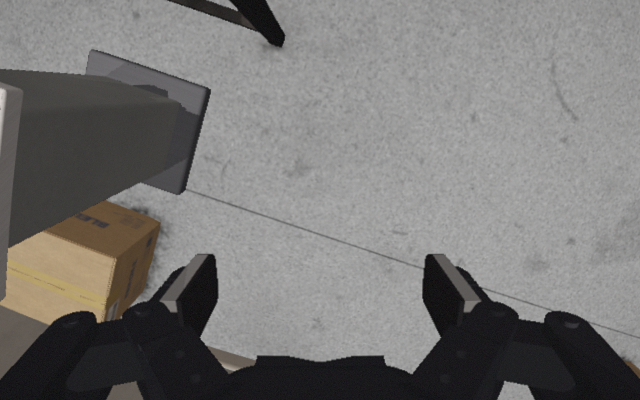

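The wrist picture shows only the floor beside the bench. I will bring the wrist camera over the front row.

```bash
python3 -m pendant '.166 -.114 -.04 19.7 .085; .166 -.114 -.04 19.7 .085; .166 -.114 -.04 19.7 .085; .166 -.114 -.04 19.7 .085; .166 -.114 -.04 19.7 .085' 
python3 -m pendant '.11 -.16 0 0 .085; .11 -.16 0 0 .085; .11 -.16 0 0 .085; .11 -.16 0 0 .085; .11 -.16 0 0 .085'
python3 -m pendant '.05 -.06 0 0 .085; .05 -.06 0 0 .085; .05 -.06 0 0 .085; .05 -.06 0 0 .085'
```

```text
time: 0.57
ee_pos: [0.3035, -0.3532, 0.2964]
tcp_rot: [-180.0, 0.0, -0.1]
wrist_force: [1.2, 0.6, 0.4]
opening: 0.0852
grasp_force: 0.0
time: 0.98
ee_pos: [0.4142, -0.1921, 0.2961]
tcp_rot: [-180.0, -0.0, 0.1]
wrist_force: [0.7, -1.5, 0.4]
opening: 0.0848
grasp_force: 0.0
time: 1.32
ee_pos: [0.4637, -0.1334, 0.2955]
tcp_rot: [-180.0, 0.1, 0.2]
wrist_force: [-0.9, 0.8, 0.7]
opening: 0.085
grasp_force: 0.0
```

```bash
cat > snap.py <<'E'
import sys,pickle
from h import *
t=sys.argv[1]
o=bot.get_obs(); I=info("wrist"); im=bot.camera("wrist")
cv2.imwrite(f"pics/{t}.png",im); pickle.dump((I,o),open(f"pics/{t}.pkl","wb"))
print(o["time"],np.round(o["ee_pos"],4),np.round(o["tcp_rot"],2))
E
python3 snap.py w1
python3 -m pendant '.12 -.08 0 0 .085; .12 -.08 0 0 .085; .12 -.08 0 0 .085; .12 -.08 0 0 .085; .12 -.08 0 0 .085' >/dev/null
python3 -m pendant '0 0 0 0 .085; 0 0 0 0 .085'
python3 snap.py w2
```

```text
1.3167 [ 0.4637 -0.1334  0.2955] [-1.7998e+02  7.0000e-02  2.0000e-01]
time: 1.95
ee_pos: [0.5822, -0.0563, 0.2964]
tcp_rot: [180.0, 0.0, -0.1]
wrist_force: [-1.0, 0.1, 0.1]
opening: 0.0849
grasp_force: 0.0
1.95 [ 0.5822 -0.0563  0.2964] [ 1.7998e+02  2.0000e-02 -8.0000e-02]
```

View pics/w1.png

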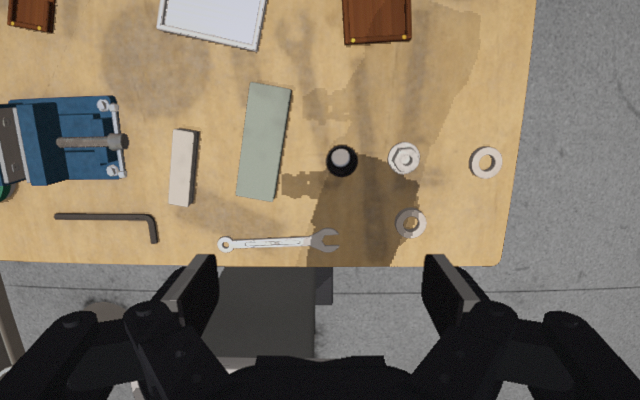

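View pics/w2.png

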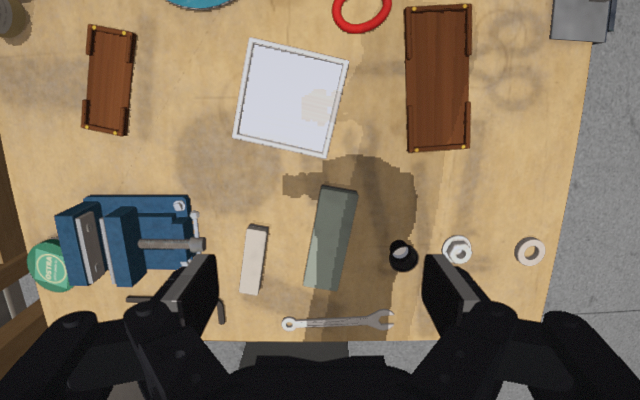

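w1 and w2 show everything from above. In w1: slim stone (183,167), big stone (264,141), loupe (342,160), nut (404,158), ring (486,162). In w2: short rest (108,79), tray (291,98), long rest (438,78). Next I extract the contours.

```bash
cat > m.py <<'E'
from h import *
import pickle
def load(t): return cv2.imread(f"pics/{t}.png"),*pickle.load(open(f"pics/{t}.pkl","rb"))
def blob(im,box,kind):
    x0,y0,x1,y1=box; h=cv2.cvtColor(im[y0:y1,x0:x1],cv2.COLOR_BGR2HSV).astype(int)
    H,S,V=h[...,0],h[...,1],h[...,2]
    m={"grey":(S<75)&(V>60),"brown":(V<120)&(S>120)&(H<14),"white":(S<60)&(V>120)}[kind].astype(np.uint8)*255
    m=cv2.morphologyEx(m,cv2.MORPH_OPEN,np.ones((3,3)))
    c=max(cv2.findContours(m,cv2.RETR_EXTERNAL,cv2.CHAIN_APPROX_NONE)[0],key=cv2.contourArea)
    return c.reshape(-1,2)+[x0,y0]
def quad(c,I,z):
    "min-area rectangle on plane z: centre, sides mm, long-axis angle"
    p=plane(c,I,z)[:,:2]; (cx,cy),(a,b),t=cv2.minAreaRect((p*1000).astype(np.float32))
    if a<b: a,b,t=b,a,t+90
    return np.round([cx,cy,a,b,(t+90)%180-90],1)
E
python3 - <<'E'
from m import *
w1,I1,_=load("w1");w2,I2,_=load("w2")
B={"slim":((160,120,205,215),(235,218,275,302),"grey"),"big":((228,75,300,208),(296,178,362,298),"grey"),
"nut":((382,138,424,178),(438,230,476,270),"white"),"ring":((466,140,506,184),(512,236,550,270),"white")}
for n,(b1,b2,k) in B.items():
    for w,I,b in((w1,I1,b1),(w2,I2,b2)):
        c=blob(w,b,k); 
        ap=cv2.approxPolyDP(c.astype(np.int32).reshape(-1,1,2),4,True).reshape(-1,2).tolist()
        print(n,quad(c,I,.01 if n in("nut","ring") else .02), "bbox",c.min(0),c.max(0), ap if n in("slim","big") else "")
for n,b,k in [("short",(70,10,145,145),"brown"),("long",(395,0,480,160),"brown"),("tray",(225,30,360,165),"white")]:
    c=blob(w2,b,k); print(n,quad(c,I2,.012),cv2.approxPolyDP(c.astype(np.int32).reshape(-1,1,2),6,True).reshape(-1,2).tolist())
E
```

```text
slim [455.5  25.9  91.5  29.9  -9.8] bbox [168 129] [196 206] [[173, 129], [168, 203], [188, 206], [196, 131]]
slim [458.5  27.6  96.6  26.7 -10.1] bbox [239 224] [267 295] [[250, 224], [239, 292], [257, 295], [267, 227]]
big [483.5 -68.  130.   46.2 -10.3] bbox [236  82] [290 201] [[250, 82], [236, 195], [272, 201], [290, 89]]
big [484.4 -66.8 131.4  45.7 -10.5] bbox [303 187] [358 290] [[322, 187], [303, 285], [336, 290], [358, 195]]
nut [ 466.8 -230.3   36.8   36.4  -89.5] bbox [388 142] [419 173] 
nut [ 468.3 -229.5   38.9   38.7   89.4] bbox [442 235] [471 263] 
ring [ 461.7 -330.2   37.8   35.5    6.7] bbox [472 147] [501 178] 
ring [ 462.6 -329.5   38.1   35.5    9.8] bbox [518 239] [544 265] 
short [676.2 192.3 115.7  39.6 -12.7] [[88, 27], [82, 124], [111, 132], [107, 91], [121, 34]]
long [ 672.1 -187.   155.4   73.2    4.3] [[471, 5], [404, 10], [408, 151], [469, 146]]
tray [650.5 -21.3 111.7 111.6  76.8] [[249, 37], [232, 137], [326, 158], [348, 60]]
```

```bash
cat > go.py <<'E'
# shift in tool axes from the present pose to x y z yaw
import sys
from h import *
from scipy.spatial.transform import Rotation as R
x,y,z,yaw=map(float,sys.argv[1:5]); o=bot.get_obs()
Rt=R.from_euler("xyz",o["tcp_rot"],degrees=True).as_matrix()
d=Rt.T@(np.array([x,y,z])-o["ee_pos"]); t=(o["tcp_rot"][2]-yaw+90)%180-90
print("d",d.round(4),"turn",round(t,1),"rows",round(max(np.linalg.norm(d)/.0417,abs(t)/7.16),1),"F",np.round(o["wrist_force"],1))
E
python3 - <<'E'
from m import *
_,I1,_=load("w1");_,I2,_=load("w2")
for n,a,b in [("big",(250,82),(322,186)),("big",(290,89),(358,191)),("slim",(174,129),(250,224)),("slim",(196,131),(268,227)),
 ("nutbody",(404,158),(457,249)),("ring",(486.5,162.5),(531,252)),("tray",(157,30),(233,137)),("tray",(257,50),(326,157)),("long",(343,43),(409,152)),("long",(411,42),(471,151)),("short",(9,26),(82,128)),("short",(53,31),(127,135))]:
    p,e=tri(a,I1,b,I2); print(n,p.round(4),e.round(4))
E
python3 go.py .484 -.0675 .13 -10.4
```

```text
big [ 0.5512 -0.0574  0.0134] 0.0025
big [ 0.5437 -0.1006  0.0081] 0.0023
slim [0.5014 0.0323 0.0099] 0.0055
slim [0.4976 0.0093 0.0071] 0.002
nutbody [ 0.4652 -0.2327  0.0026] 0.0001
ring [ 0.4613 -0.3315  0.0068] 0.0002
tray [0.6084 0.0457 0.0051] 0.0017
tray [ 0.5849 -0.0634  0.0038] 0.0005
long [ 0.5914 -0.1582  0.0122] 0.0018
long [ 0.5932 -0.2309  0.0132] 0.0015
short [0.6227 0.2272 0.0061] 0.0002
short [0.6132 0.1725 0.0035] 0.0011
d [-0.0981  0.0114  0.1667] turn 10.3 rows 4.6 F [ 0.  -0.1 -0.2]
```

Two-view heights read about 5–10 mm low, because of the short baseline and the arm moving slightly during w1. They still agree with flat objects on the bench. I move over the big stone and will check again up close.

```bash
python3 -m pendant '-.098 .011 .167 10.3 .085; -.098 .011 .167 10.3 .085; -.098 .011 .167 10.3 .085; -.098 .011 .167 10.3 .085; -.098 .011 .167 10.3 .085' >/dev/null
python3 -m pendant '0 0 0 0 .07; 0 0 0 0 .07'
python3 snap.py w3; python3 - <<'E'
from m import *
w,I,o=load("w3"); print(I[2][:3,3].round(3))
c=blob(w,(190,60,440,380),"grey"); print(c.min(0),c.max(0),cv2.approxPolyDP(c.astype(np.int32).reshape(-1,1,2),6,True).reshape(-1,2).tolist(),quad(c,I,.022))
E
```

```text
time: 2.58
ee_pos: [0.4817, -0.0785, 0.1295]
tcp_rot: [-179.5, 0.0, -9.4]
wrist_force: [0.6, 0.2, 1.1]
opening: 0.07
grasp_force: 0.0
2.5833 [ 0.4817 -0.0785  0.1295] [-1.795e+02  1.000e-02 -9.450e+00]
[ 0.55  -0.091  0.246]
[270 106] [341 290] [[274, 106], [274, 287], [334, 290], [341, 110]] [483.9 -67.6 128.9  44.8 -10.4]
```

View pics/w3.png

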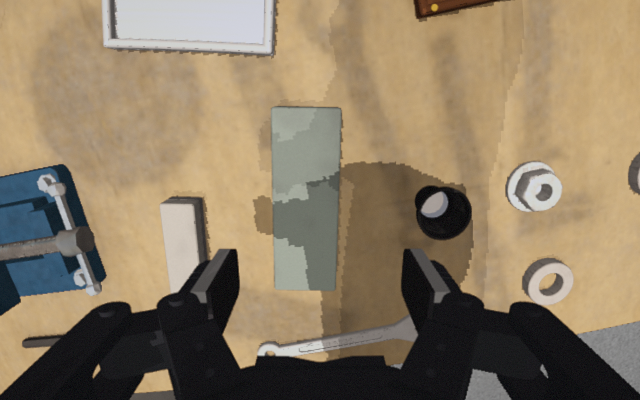

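The close view shows the big stone at (307,198), 128.9 × 44.8 mm on the z=22 mm plane, which confirms its height. Its centre is (0.484, -0.0676) at -10.4°.

```bash
python3 go.py .484 -.0676 .13 -10.4; python3 go.py .484 -.0676 .029 -10.4
```

```text
d [-0.0012 -0.011   0.0011] turn 1.0 rows 0.3 F [ 1.5 -0.2  1. ]
d [-0.0014 -0.0101  0.1021] turn 1.0 rows 2.5 F [ 1.5 -0.2  1. ]
```

```bash
python3 -m pendant '0 0 .05 0 .065; 0 0 .05 0 .065; 0 0 .05 0 .065; 0 0 .05 0 .065'; python3 go.py .484 -.0676 .029 -10.4
```

```text
time: 2.97
ee_pos: [0.484, -0.0776, 0.0809]
tcp_rot: [-179.5, -0.1, -9.4]
wrist_force: [0.2, -0.7, 0.2]
opening: 0.065
grasp_force: 0.0
d [-0.0017 -0.0094  0.052 ] turn 1.0 rows 1.3 F [ 0.2 -0.7  0.2]
```

```bash
python3 -m pendant '0 -.01 .015 1 .065; 0 -.01 .03 1 .065; 0 -.01 .03 1 .065'; python3 go.py .484 -.0676 .027 -10.4
```

```text
time: 3.22
ee_pos: [0.4833, -0.0774, 0.0493]
tcp_rot: [-179.1, 0.0, -9.6]
wrist_force: [0.3, 0.1, -0.7]
opening: 0.0653
grasp_force: 0.0
d [-0.0009 -0.0094  0.0225] turn 0.8 rows 0.6 F [ 0.3  0.1 -0.7]
```

```bash
python3 -c "
from h import *
o=bot.get_obs();print(np.round(o['q'],2),np.round(o['qd'],2))"
```

```text
[ -9.59  -2.02 -20.05  72.01   0.94 179.99] [ 0.05 -0.73  1.64  2.65 -0.09 -0.04]
```

Joint 6 is at its 180° limit. I rise and take the half-turn grasp at yaw 169.6 instead.

```bash
python3 -m pendant '0 0 -.08 -20 .065; 0 0 -.08 -35.8 .065; 0 0 -.08 -35.8 .065; 0 0 -.08 -35.8 .065; 0 0 -.08 -35.8 .065' >/dev/null
python3 -m pendant '0 0 0 -35.8 .065; 0 0 0 -35.8 .065; 0 0 0 -35.8 .065; 0 0 0 -35.8 .065; 0 0 0 -35.8 .065' >/dev/null
python3 -m pendant '0 0 0 -35.8 .065; 0 0 0 -35.8 .065; 0 0 0 -35.8 .065; 0 0 0 -35.8 .065; 0 0 0 -35.8 .065' >/dev/null
python3 -m pendant '0 0 0 -35.8 .065; 0 0 0 -35.8 .065; 0 0 0 -35.8 .065; 0 0 0 -35.8 .065; 0 0 0 -35.8 .065' >/dev/null
python3 -m pendant '0 0 0 -35.8 .065; 0 0 0 -35.8 .065; 0 0 0 -35.8 .065; 0 0 0 -35.8 .065; 0 0 0 -35.8 .065'
python3 go.py .484 -.0676 .08 -10.4
```

```text
time: 5.3
ee_pos: [0.4838, -0.0787, 0.132]
tcp_rot: [179.1, 0.1, 169.8]
wrist_force: [-1.3, -0.2, 0.1]
opening: 0.065
grasp_force: 0.0
d [0.0018 0.0101 0.0522] turn 0.2 rows 1.3 F [-1.3 -0.2  0.1]
```

```bash
python3 -m pendant '.0018 .010 .03 .2 .065; .0018 .010 .052 .2 .065; .0018 .010 .052 .2 .065'>/dev/null;python3 go.py .484 -.0676 .027 -10.4
```

```text
d [-0.0022 -0.0009  0.0489] turn -0.3 rows 1.2 F [-0.5 -0.5 -0.4]
```

```bash
python3 -m pendant '0 0 .03 0 .065; 0 0 .053 0 .065; 0 0 .053 0 .065';python3 go.py .484 -.0676 .027 -10.4
```

```text
time: 5.8
ee_pos: [0.4821, -0.0666, 0.0231]
tcp_rot: [179.1, -0.2, 169.2]
wrist_force: [-1.9, 0.1, -1.0]
opening: 0.0651
grasp_force: 0.0
d [-0.0021 -0.0005 -0.0039] turn -0.4 rows 0.1 F [-1.9  0.1 -1. ]
```

```bash
python3 -m pendant '-.002 0 -.003 -.4 .065; -.002 0 -.003 -.4 .04; -.002 0 -.003 -.4 .04; -.002 0 -.003 -.4 .04; -.002 0 -.003 -.4 .04' 60; python3 -m pendant '0 0 0 0 .04; 0 0 0 0 .04; 0 0 0 0 .04; 0 0 0 0 .04'
```

```text
time: 6.22
ee_pos: [0.4871, -0.0675, 0.0309]
tcp_rot: [179.1, 0.3, 169.6]
wrist_force: [-0.2, -0.3, 8.3]
opening: 0.0436
grasp_force: 61.5
time: 6.55
ee_pos: [0.4871, -0.0675, 0.0309]
tcp_rot: [179.1, 0.3, 169.6]
wrist_force: [-1.1, 0.1, 9.1]
opening: 0.0437
grasp_force: 61.5
```

Gripped at 43.7 mm and 61 N. I lift and look at how the stone sits in the hand.

```bash
python3 -m pendant '0 0 -.02 0 .04; 0 0 -.05 0 .04; 0 0 -.08 0 .04; 0 0 -.08 0 .04; 0 0 -.08 0 .04'; python3 snap.py w4; python3 go.py .672 -.187 .105 4.3
```

```text
time: 6.97
ee_pos: [0.4863, -0.0687, 0.1103]
tcp_rot: [179.1, 0.2, 169.6]
wrist_force: [-0.8, 0.2, -4.6]
opening: 0.0431
grasp_force: 63.8
6.9667 [ 0.4863 -0.0687  0.1103] [179.06   0.24 169.61]
d [-0.2049 -0.083   0.0023] turn -14.7 rows 5.3 F [-0.4  0.3 -4.1]
```

View pics/w4.png

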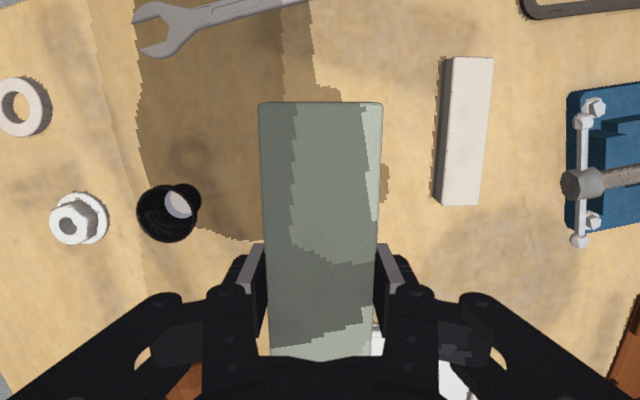

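The stone is held square. Its near edge is at row 102, columns 258–382. Next I compute its in-hand offset and refine the rest poses from enlarged crops of w2.

```bash
python3 - <<'E'
from m import *
w,I,o=load("w4"); e=o["ee_pos"]
p=plane([(258,102),(382,102),(320,102)],I,e[2]-.009); print("end rel tcp",(p-e).round(4),"width",np.linalg.norm(p[0]-p[1]).round(4))
a=np.radians(169.6);print("along tool x",((p[2]-e)[:2]@[np.cos(a),np.sin(a)]).round(4),"across",((p[2]-e)[:2]@[np.sin(a),-np.cos(a)]).round(4))
w2,I2,_=load("w2")
a=cv2.resize(w2[0:160,395:480],None,fx=3.5,fy=3.5,interpolation=cv2.INTER_CUBIC)
b=cv2.resize(w2[15:145,75:145],None,fx=3.5,fy=3.5,interpolation=cv2.INTER_CUBIC)
h=np.zeros((560,a.shape[1]+b.shape[1],3),np.uint8);h[:a.shape[0],:a.shape[1]]=a[:560];h[:b.shape[0],a.shape[1]:]=b
print(a.shape,b.shape);cv2.imwrite("pics/rests.png",h)
E
```

```text
end rel tcp [[-0.0719 -0.0084 -0.009 ]
 [-0.0641  0.034  -0.009 ]
 [-0.068   0.0127 -0.009 ]] width 0.043
along tool x 0.0691 across 0.0002
(560, 298, 3) (455, 245, 3)
```

View pics/rests.png

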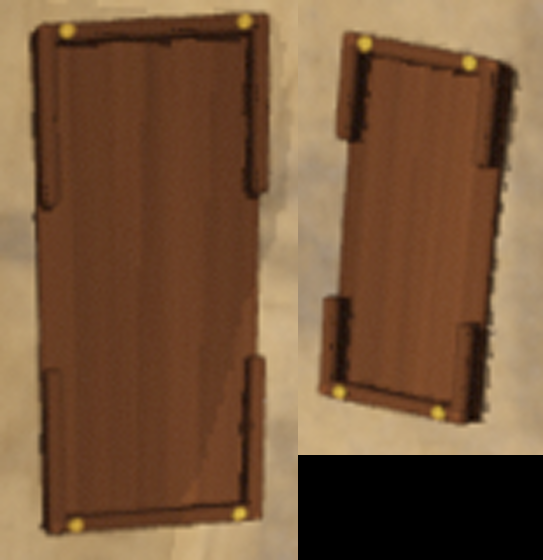

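```bash
python3 - <<'E'
from m import *
w2,I2,_=load("w2")
for n,p,o in [("long",[(67,31),(245,21),(240,513),(76,525)],(395,0)),("short",[(67,44),(172,62),(140,412),(41,392)],(75,15))]:
    P=plane(np.array(p)/3.5+o,I2,.012)[:,:2]; l=(P[0]+P[1]-P[2]-P[3])/2; c=(P[0]+P[3]-P[1]-P[2])/2
    print(n,P.mean(0).round(4),"L",np.linalg.norm(l).round(4),"W",np.linalg.norm(c).round(4),"ang",np.degrees([np.arctan2(l[1],l[0]),np.arctan2(-c[0],c[1])]).round(1))
P=plane([(252,39),(349,62),(326,157),(233,137)],I2,.012)[:,:2];print("tray",P.mean(0))
E
python3 go.py .672 -.187 .105 4
```

```text
long [ 0.6718 -0.1895] L 0.1513 W 0.0551 ang [4.4 4.5]
short [0.6746 0.1873] L 0.1115 W 0.0351 ang [-13. -12.]
tray [ 0.65010392 -0.02279979]
d [-0.2049 -0.083   0.0023] turn -14.4 rows 5.3 F [-0.4  0.3 -4.1]
```

```bash
python3 go.py .6748 -.1885 .105 4.4
python3 -m pendant '-.1 -.042 0 -7 .04; -.19 -.077 0 -15 .04; -.19 -.077 0 -15 .04; -.19 -.077 0 -15 .04; -.19 -.077 0 -15 .04'
python3 -m pendant '0 0 0 0 .04; 0 0 0 0 .04' >/dev/null; python3 go.py .6748 -.1885 .06 4.4
```

```text
d [-0.2079 -0.0839  0.0023] turn -14.8 rows 5.4 F [-0.4  0.3 -4.1]
time: 7.43
ee_pos: [0.6589, -0.1795, 0.104]
tcp_rot: [179.0, 0.1, -175.4]
wrist_force: [1.1, 0.0, -2.7]
opening: 0.0434
grasp_force: 63.6
d [-0.0162 -0.0114  0.0414] turn 0.2 rows 1.1 F [-0.4 -0.  -3.8]
```

```bash
python3 -m pendant '-.016 -.011 0 0 .04; -.016 -.011 .02 0 .04; -.016 -.011 .04 0 .04; -.016 -.011 .04 0 .04; -.016 -.011 .04 0 .04';  python3 go.py .6748 -.1885 .038 4.4
python3 - <<'E'
from h import *
cv2.imwrite("pics/s1.png",cv2.resize(bot.camera("side")[190:320,300:500],None,fx=4,fy=4))
E
```

```text
time: 8.02
ee_pos: [0.6731, -0.1865, 0.0649]
tcp_rot: [179.0, 0.0, -175.4]
wrist_force: [0.2, 0.1, -3.8]
opening: 0.0432
grasp_force: 63.6
d [-0.0015 -0.0026  0.0269] turn 0.2 rows 0.6 F [ 0.2  0.1 -3.8]
```

View pics/s1.png

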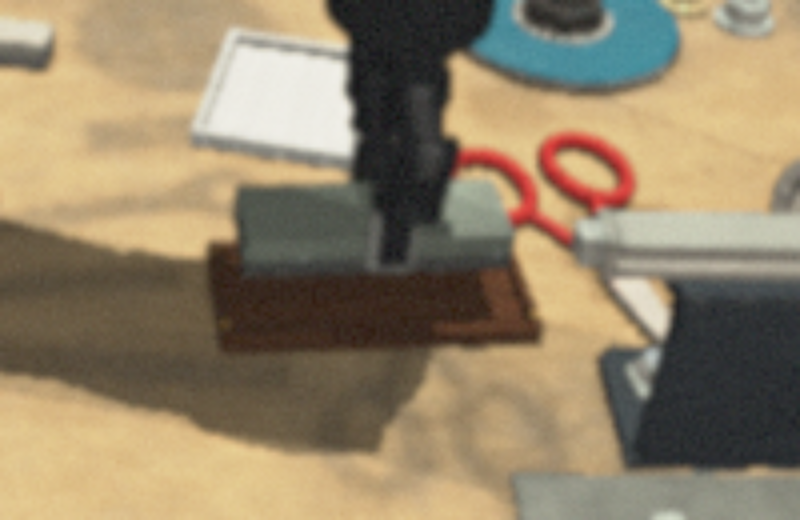

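The side crop shows the stone level over the long rest and centred along its length. I lower it gently.

```bash
python3 -m pendant '-.0015 -.002 .012 0 .04; -.0015 -.002 .024 0 .04; -.0015 -.002 .024 0 .04; -.0015 -.002 .024 0 .04';  python3 go.py .6748 -.1885 .035 4.4
```

```text
time: 8.4
ee_pos: [0.6759, -0.1887, 0.0407]
tcp_rot: [179.0, 0.1, -175.4]
wrist_force: [-0.2, 0.1, -4.5]
opening: 0.0432
grasp_force: 63.5
d [0.0011 0.0001 0.0057] turn 0.2 rows 0.1 F [-0.2  0.1 -4.5]
```

```bash
python3 -m pendant '0 0 .002 0 .04; 0 0 .004 0 .04; 0 0 .005 0 .04; 0 0 .005 0 .04; 0 0 .005 0 .04'
```

```text
time: 8.82
ee_pos: [0.6767, -0.1888, 0.0371]
tcp_rot: [179.1, 0.2, -175.4]
wrist_force: [0.0, 0.2, -4.2]
opening: 0.0435
grasp_force: 63.6
```

```bash
python3 -m pendant '0 0 .001 0 .04; 0 0 .002 0 .04; 0 0 .002 0 .04; 0 0 .002 0 .04'; python3 -m pendant '0 0 .0005 0 .04; 0 0 .001 0 .04; 0 0 .001 0 .04; 0 0 .001 0 .04'
```

```text
time: 9.15
ee_pos: [0.6767, -0.1888, 0.035]
tcp_rot: [179.1, 0.2, -175.4]
wrist_force: [0.5, 0.5, -3.4]
opening: 0.0435
grasp_force: 63.7
time: 9.48
ee_pos: [0.6767, -0.1888, 0.035]
tcp_rot: [179.1, 0.3, -175.4]
wrist_force: [-3.7, 1.2, 5.1]
opening: 0.0433
grasp_force: 64.7
```

Contact is at z=0.035 as expected. I release and rise.

```bash
python3 -m pendant '0 0 0 0 .05; 0 0 0 0 .055; 0 0 0 0 .06; 0 0 0 0 .06; 0 0 0 0 .06'; python3 -m pendant '0 0 -.02 0 .06; 0 0 -.06 0 .06; 0 0 -.1 0 .06; 0 0 -.1 0 .06; 0 0 -.1 0 .06' >/dev/null; python3 go.py .457 .0275 .13 -10
python3 - <<'E'
from h import *
cv2.imwrite("pics/s2.png",cv2.resize(bot.camera("side")[150:320,230:500],None,fx=2.9,fy=2.9))
E
```

```text
time: 9.9
ee_pos: [0.6767, -0.1888, 0.0339]
tcp_rot: [179.1, 0.2, -175.4]
wrist_force: [0.4, 1.1, 0.8]
opening: 0.06
grasp_force: 0.0
d [0.2026 0.2353 0.0088] turn 14.6 rows 7.4 F [ 0.3 -0.6 -0.9]
```

View pics/s2.png

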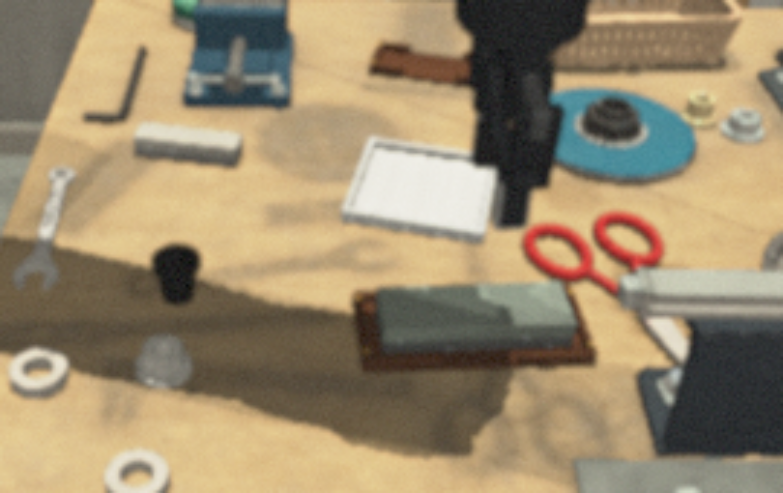

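The big stone lies flat in the long rest, inside the rim. Next is the slim stone.

```bash
python3 -m pendant '.1 .118 0 7 .06; .1 .118 0 7 .06; .1 .118 0 7 .06; .1 .118 0 7 .06; .1 .118 0 7 .06'>/dev/null; python3 go.py .457 .0275 .13 -10
```

```text
d [0.1101 0.1008 0.0059] turn 7.8 rows 3.6 F [-0.6 -0.7 -0.4]
```

```bash
python3 -m pendant '.11 .1 .006 7.8 .05; .11 .1 .006 7.8 .05; .11 .1 .006 7.8 .05; .11 .1 .006 7.8 .05; .11 .1 .006 7.8 .05'>/dev/null; python3 -m pendant '0 0 0 0 .05; 0 0 0 0 .05'>/dev/null; python3 snap.py w5; python3 - <<'E'
from m import *
w,I,o=load("w5")
c=blob(w,(240,30,400,300),"grey"); print(c.min(0),c.max(0),cv2.approxPolyDP(c.astype(np.int32).reshape(-1,1,2),4,True).reshape(-1,2).tolist(),quad(c,I,.02))
E
```

```text
11.3667 [0.4617 0.0235 0.1302] [ 1.7908e+02 -6.0000e-02  1.6983e+02]
[304 123] [343 253] [[306, 124], [306, 251], [338, 253], [343, 129], [338, 124]] [452.8  29.1  90.3  25.2 -10.4]
```

View pics/w5.png

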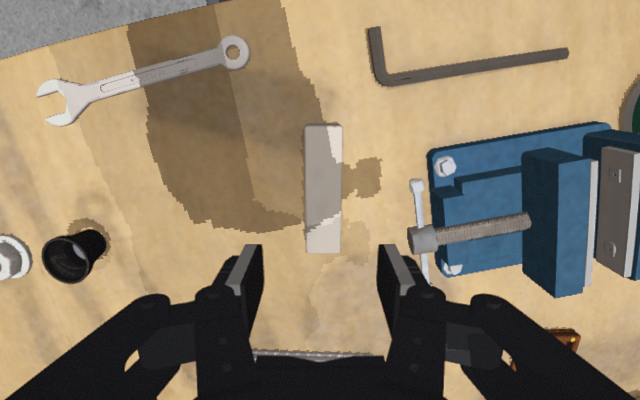

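Slim stone: 90.3 × 25.2 mm at z=20 mm (height confirmed), centre (0.453, 0.029), pixel (322,188), clear of the vice on the right.

```bash
python3 go.py .453 .0288 .06 -10.4; python3 -m pendant '.01 .004 .03 .2 .05; .0095 .004 .07 .2 .05; .0095 .004 .07 .2 .05; .0095 .004 .07 .2 .05; .0095 .004 .07 .2 .05' > /dev/null; python3 go.py .453 .0288 .034 -10.4
```

```text
d [0.0096 0.0028 0.0703] turn 0.2 rows 1.7 F [1.3 1.  0.2]
d [ 0.0007 -0.0018  0.0284] turn -0.0 rows 0.7 F [-0.8  0.8  1.3]
```

```bash
python3 -m pendant '0 -.0015 .02 0 .05; 0 -.0015 .028 0 .05; 0 -.0015 .028 0 .05; 0 -.0015 .028 0 .05' > /dev/null; python3 go.py .453 .0288 .033 -10.4;  python3 -m pendant '0 0 0 0 .02; 0 0 0 0 .02; 0 0 0 0 .02; 0 0 0 0 .02; 0 0 0 0 .02' 50
```

```text
d [ 0.0002 -0.0006  0.001 ] turn 0.0 rows 0.0 F [-0.3 -0.5  1. ]
time: 12.58
ee_pos: [0.4536, 0.0296, 0.0343]
tcp_rot: [179.0, 0.1, 169.6]
wrist_force: [-1.1, -0.0, 6.0]
opening: 0.0233
grasp_force: 49.8
```

```bash
python3 -m pendant '0 0 -.02 0 .02; 0 0 -.05 0 .02; 0 0 -.08 0 .02; 0 0 -.09 0 .02; 0 0 -.09 0 .02'; python3 go.py .6746 .1875 .12 -12.7;  python3 snap.py w6; python3 - <<'E'
from m import *
w,I,o=load("w6"); e=o["ee_pos"]
c=blob(w,(260,60,390,250),"grey"); print(c.min(0),c.max(0)); t=c[:,1].min(); m=c[(c[:,1]<t+3)].mean(0)
p=plane(m,I,e[2]-.0143)[0]-e; a=np.radians(o["tcp_rot"][2]);print("near end: along",p[:2]@[np.cos(a),np.sin(a)],"across",p[:2]@[np.sin(a),-np.cos(a)])
E
```

```text
time: 13.0
ee_pos: [0.4541, 0.0281, 0.126]
tcp_rot: [179.0, 0.3, 169.6]
wrist_force: [-0.4, -0.7, -2.1]
opening: 0.023
grasp_force: 49.6
d [-0.1882  0.1964  0.0102] turn 2.3 rows 6.5 F [-0.4 -0.7 -2.1]
13.0 [0.4541 0.0281 0.126 ] [179.     0.25 169.62]
[288 160] [352 249]
near end: along 0.047601230253827835 across -3.996027140866672e-05
```

```bash
python3 - <<'E'
from h import *
S,D=info("scene"),info("side")
print("bottle tip",tri((121,168),S,(405,114),D)); print("base",plane((128,219),S,0),plane((403,160),D,0)); print("basket corner",plane((414,168),D,0),plane((136,202),S,0))
E
python3 -m pendant '-.1 .1 -.01 1.2 .02; -.1 .1 -.02 1.2 .02; -.12 .105 -.02 1.2 .02; -.14 .11 -.02 1.2 .02; -.14 .11 -.02 1.2 .02' >/dev/null;  python3 go.py .676 .1872 .12 -12.7
```

```text
bottle tip (array([0.74641111, 0.30820376, 0.12773337]), np.float64(0.014238248661205023))
base [[0.73628496 0.31153618 0.        ]] [[0.75349167 0.2812987  0.        ]]
basket corner [[0.7790483  0.23124518 0.        ]] [[0.82170989 0.28199247 0.        ]]
d [-0.0468  0.0853  0.0224] turn 1.2 rows 2.4 F [-0.1 -0.7 -1.5]
```

```bash
python3 -m pendant '-.047 .085 0 1.2 .02; -.047 .085 .02 1.2 .02; -.047 .085 .04 1.2 .02; -.047 .085 .05 1.2 .02; -.047 .085 .05 1.2 .02' >/dev/null; python3 -m pendant '0 0 0 0 .02; 0 0 0 0 .02'; python3 go.py .676 .1872 .045 -12.7
```

```text
time: 14.05
ee_pos: [0.673, 0.1845, 0.0967]
tcp_rot: [179.1, -0.1, 167.2]
wrist_force: [0.6, 0.2, -0.7]
opening: 0.0235
grasp_force: 49.7
d [-0.0024  0.0024  0.0517] turn -0.1 rows 1.2 F [ 0.6  0.2 -0.7]
```

```bash
python3 -m pendant '-.002 .0025 .02 0 .02; -.002 .0025 .04 0 .02; -.002 .0025 .05 0 .02; -.002 .0025 .05 0 .02; -.002 .0025 .05 0 .02' >/dev/null; python3 go.py .676 .1872 .0383 -12.7
python3 - <<'E'
from h import *
cv2.imwrite("pics/s3.png",cv2.resize(bot.camera("side")[120:200,330:440],None,fx=6,fy=6))
E
```

```text
d [-0.0003 -0.0005  0.0087] turn -0.1 rows 0.2 F [ 0.8 -0.3  0. ]
```

View pics/s3.png

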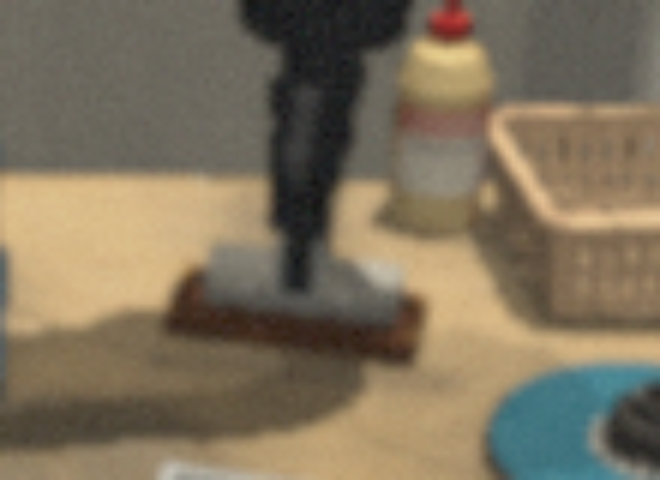

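The slim stone is over the short rest and centred. I lower it in small steps until it touches.

```bash
python3 -m pendant '0 0 .003 0 .02; 0 0 .006 0 .02; 0 0 .0075 0 .02; 0 0 .0075 0 .02; 0 0 .0075 0 .02'; python3 -m pendant '0 0 .0005 0 .02; 0 0 .001 0 .02; 0 0 .001 0 .02; 0 0 .001 0 .02'
```

```text
time: 14.93
ee_pos: [0.6759, 0.1882, 0.0386]
tcp_rot: [179.1, -0.1, 167.2]
wrist_force: [-0.2, -0.7, -1.2]
opening: 0.0236
grasp_force: 49.7
time: 15.27
ee_pos: [0.676, 0.1883, 0.0384]
tcp_rot: [179.1, -0.0, 167.2]
wrist_force: [-4.1, -0.4, 5.1]
opening: 0.0236
grasp_force: 50.5
```

```bash
python3 -m pendant '0 0 0 0 .03; 0 0 0 0 .038; 0 0 0 0 .045; 0 0 0 0 .045; 0 0 0 0 .045'; python3 -m pendant '0 0 -.02 0 .045; 0 0 -.06 0 .045; 0 0 -.1 0 .045; 0 0 -.1 0 .045; 0 0 -.1 0 .045' >/dev/null; python3 go.py .462 -.33 .14 -10
python3 - <<'E'
from h import *
im=bot.camera("side"); cv2.imwrite("pics/s4.png",cv2.resize(im[130:210,330:440],None,fx=6,fy=6))
E
```

```text
time: 15.68
ee_pos: [0.6759, 0.1882, 0.0374]
tcp_rot: [179.1, -0.1, 167.2]
wrist_force: [-0.6, -0.0, 0.6]
opening: 0.0449
grasp_force: 0.0
d [ 0.0954 -0.5516 -0.0098] turn -2.8 rows 13.4 F [ 0.1 -0.8 -1.1]
```

View pics/s4.png

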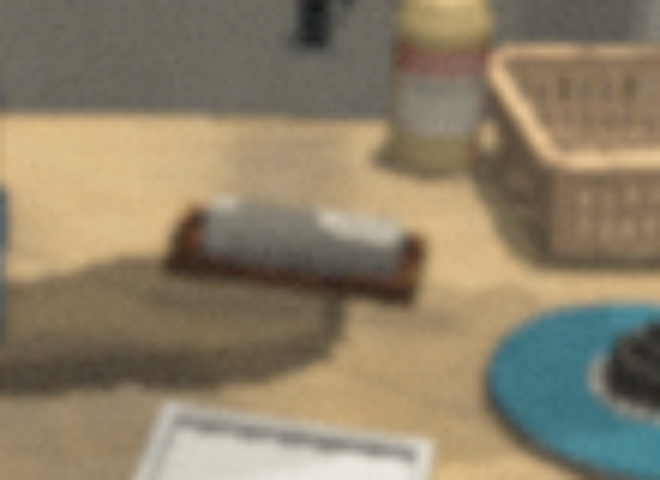

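The slim stone lies flat in the short rest. Next is the spacer, with a numeric snap of the tray on the way.

```bash
python3 -m pendant '.02 -.2 -.03 0 .06; .02 -.2 -.03 0 .06; .02 -.2 -.03 0 .06; .02 -.2 -.03 0 .06; .02 -.2 -.03 0 .06' >/dev/null
python3 snap.py t1
python3 -m pendant '.036 -.2 .01 -1.5 .06; .036 -.2 .01 -1.5 .06; .036 -.2 .01 -1.5 .06; .036 -.2 .01 -1.5 .06; .036 -.2 .01 -1.5 .06' >/dev/null
python3 snap.py t2
python3 -m pendant '.036 -.15 .03 -1.5 .06; .036 -.15 .03 -1.5 .06; .036 -.15 .03 -1.5 .06; .036 -.15 .03 -1.5 .06; .036 -.15 .03 -1.5 .06' >/dev/null
python3 -m pendant '0 0 0 0 .06; 0 0 0 0 .06' >/dev/null
python3 snap.py p1; python3 - <<'E'
from m import *
for t in("t1","t2"):
    w,I,o=load(t); u=proj([.65,-.022,.012],I)[0]; print(t,"tray px",u.round())
w,I,o=load("p1"); u=proj([.462,-.330,.011],I)[0].astype(int); print(u)
c=blob(w,(max(u[0]-50,0),max(u[1]-50,0),u[0]+50,u[1]+50),"white"); print(c.min(0),c.max(0))
for z in(0,.011): print(z,quad(c,I,z),cv2.minEnclosingCircle((plane(c,I,z)[:,:2]*1000).astype(np.float32)))
E
```

```text
16.5667 [ 0.6102 -0.0064  0.1627] [179.11  -0.21 167.21]
17.0333 [ 0.5307 -0.193   0.1492] [179.05  -0.19 168.71]
17.6667 [ 0.4677 -0.3305  0.1175] [ 1.7900e+02 -1.1000e-01  1.7019e+02]
t1 tray px [309. 240.]
t2 tray px [539. 288.]
[316 199]
[288 171] [341 223]
0 [ 463.9 -331.4   37.6   37.   -10.2] ((464.0074462890625, -331.37408447265625), 19.363544464111328)
0.011 [ 460.8 -330.9   35.9   35.3  -10.2] ((460.8913879394531, -330.8592529296875), 18.452363967895508)
```

```bash
python3 go.py .4615 -.331 .05 -10; python3 -m pendant '.0065 .002 .04 0 .055; .0065 .002 .067 0 .055; .0065 .002 .067 0 .055; .0065 .002 .067 0 .055' >/dev/null; python3 go.py .4615 -.331 .031 -10
python3 - <<'E'
from m import *
w,I,o=load("t1"); c=blob(w,(200,120,420,330),"white"); print(c.min(0),c.max(0),quad(c,I,.012),cv2.approxPolyDP(c.astype(np.int32).reshape(-1,1,2),6,True).reshape(-1,2).tolist())
E
```

```text
d [ 0.0063 -0.0032  0.0679] turn 0.3 rows 1.6 F [-0.   1.  -0.5]
d [-0.0006 -0.0061  0.02  ] turn 0.3 rows 0.5 F [ 0.4 -0.3  0.3]
[241 171] [381 298] [648.4 -20.4 112.9 110.7 -13.3] [[381, 175], [241, 175], [252, 288], [363, 289], [369, 275], [367, 292], [251, 291], [250, 298], [373, 297]]
```

```bash
python3 -m pendant '-.0006 -.006 .002 0 .055; -.0006 -.006 .01 0 .055; -.0006 -.006 .02 0 .055; -.0006 -.006 .02 0 .055; -.0006 -.006 .02 0 .055' >/dev/null; python3 go.py .4615 -.331 .031 -10; python3 -m pendant '0 0 0 0 .045; 0 0 0 0 .03; 0 0 0 0 .03; 0 0 0 0 .03; 0 0 0 0 .03' 40
```

```text
d [0.0002 0.0012 0.0002] turn 0.2 rows 0.0 F [-0.1 -1.6  0.4]
time: 18.88
ee_pos: [0.4619, -0.3326, 0.0323]
tcp_rot: [179.1, 0.0, 170.2]
wrist_force: [-1.5, 0.6, 6.1]
opening: 0.0341
grasp_force: 39.7
```

```bash
python3 -m pendant '0 0 -.02 0 .03; 0 0 -.05 0 .03; 0 0 -.09 0 .03; 0 0 -.09 0 .03; 0 0 -.09 0 .03'; python3 snap.py p2; python3 - <<'E'
from m import *
w,I,o=load("p2"); e=o["ee_pos"]; u=proj(e-[0,0,.022],I)[0].astype(int); print("px",u)
w3=w[u[1]-80:u[1]+60,u[0]-70:u[0]+70]
c=blob(w,(u[0]-70,u[1]-80,u[0]+70,u[1]+60),"white"); print(c.min(0),c.max(0),((cv2.minEnclosingCircle((plane(c,I,e[2]-.0213)[:,:2]*1000).astype(np.float32))),e[:2]*1000))
E
python3 go.py .650 -.0215 .12 -10
```

```text
time: 19.3
ee_pos: [0.4626, -0.3347, 0.1241]
tcp_rot: [179.2, 0.2, 170.2]
wrist_force: [0.3, -1.1, -1.3]
opening: 0.0336
grasp_force: 39.9
19.3 [ 0.4626 -0.3347  0.1241] [179.18   0.22 170.22]
px [319 265]
[282 223] [358 298] (((460.7752990722656, -333.9739074707031), 18.379491806030273), array([ 462.60051969, -334.72813198]))
d [-0.1323  0.34    0.0076] turn 0.2 rows 8.8 F [-0.6 -0.3 -0.7]
```

The ring is held and appears round. I carry it to the tray.

```bash
python3 -m pendant '-.07 .18 0 0 .03; -.07 .18 0 0 .03; -.07 .18 0 0 .03; -.07 .18 0 0 .03; -.07 .18 0 0 .03' >/dev/null; python3 -m pendant '-.062 .16 0 0 .03; -.062 .16 0 0 .03; -.062 .16 0 0 .03; -.062 .16 0 0 .03; -.062 .16 0 0 .03' >/dev/null;python3 -m pendant '0 0 0 0 .03; 0 0 0 0 .03' >/dev/null; python3 go.py .651 -.022 .045 -10
```

```text
d [-0.0028 -0.0016  0.0803] turn 0.3 rows 1.9 F [ 0.8 -0.3 -1.2]
```

```bash
python3 -m pendant '-.003 -.001 .03 0 .03; -.003 -.001 .06 0 .03; -.003 -.001 .08 0 .03; -.003 -.001 .08 0 .03; -.003 -.001 .08 0 .03' >/dev/null; python3 go.py .651 -.022 .0385 -10
```

```text
d [-0.      0.0009  0.0077] turn 0.1 rows 0.2 F [-0.2 -0.1 -0.2]
```

```bash
python3 -m pendant '0 0 .003 0 .03; 0 0 .006 0 .03; 0 0 .008 0 .03; 0 0 .008 0 .03; 0 0 .008 0 .03'; python3 -m pendant '0 0 .001 0 .03; 0 0 .0015 0 .03; 0 0 .0015 0 .03; 0 0 .0015 0 .03'; python3 -m pendant '0 0 .0005 0 .03; 0 0 .001 0 .03; 0 0 .001 0 .03; 0 0 .001 0 .03'
```

```text
time: 21.18
ee_pos: [0.6525, -0.0214, 0.0396]
tcp_rot: [179.1, 0.0, 170.2]
wrist_force: [0.0, 0.4, -0.3]
opening: 0.0339
grasp_force: 40.0
time: 21.52
ee_pos: [0.6523, -0.0213, 0.0376]
tcp_rot: [179.1, -0.0, 170.2]
wrist_force: [0.6, 0.3, 0.4]
opening: 0.034
grasp_force: 40.0
time: 21.85
ee_pos: [0.6523, -0.0213, 0.0366]
tcp_rot: [179.1, -0.0, 170.2]
wrist_force: [-0.4, 0.7, 0.3]
opening: 0.0335
grasp_force: 40.1
```

```bash
python3 -m pendant '.001 0 .0003 0 .03; .001 0 .0005 0 .03; .001 0 .0005 0 .03; .001 0 .0005 0 .03'; python3 -m pendant '0 0 .0003 0 .03; 0 0 .0005 0 .03; 0 0 .0005 0 .03; 0 0 .0005 0 .03';python3 -m pendant '0 0 .0003 0 .03; 0 0 .0005 0 .03; 0 0 .0005 0 .03; 0 0 .0005 0 .03'
```

```text
time: 22.18
ee_pos: [0.6515, -0.0212, 0.0365]
tcp_rot: [179.1, 0.0, 170.2]
wrist_force: [-0.0, 0.1, 3.1]
opening: 0.0333
grasp_force: 40.5
time: 22.52
ee_pos: [0.6515, -0.0212, 0.0364]
tcp_rot: [179.1, 0.0, 170.2]
wrist_force: [-1.4, 0.8, 6.0]
opening: 0.0338
grasp_force: 41.1
time: 22.85
ee_pos: [0.6515, -0.0212, 0.0363]
tcp_rot: [179.1, 0.0, 170.2]
wrist_force: [-3.3, -0.3, 9.5]
opening: 0.0341
grasp_force: 41.6
```

```bash
python3 -m pendant '0 0 -.001 0 .038; 0 0 -.001 0 .045; 0 0 -.001 0 .05; 0 0 -.001 0 .05' >/dev/null; python3 -m pendant '0 0 -.02 0 .05; 0 0 -.06 0 .05; 0 0 -.1 0 .05; 0 0 -.1 0 .05; 0 0 -.1 0 .05' >/dev/null
python3 -m pendant '.05 0 0 0 .05; .05 0 0 0 .05; .05 0 0 0 .05; .05 0 0 0 .05' >/dev/null
python3 -m pendant '-.035 0 0 0 .05; -.035 0 0 0 .05; -.035 0 0 0 .05' >/dev/null; python3 -m pendant '0 0 0 0 .05; 0 0 0 0 .05' 
python3 snap.py q1; python3 go.py .467 -.230 .13 -10
python3 - <<'E'
from m import *
w,I,o=load("q1"); print(proj([[.65,-.0215,.012],[.65,-.0215,.015]],I)); cv2.imwrite("pics/q1c.png",w)
E
```

```text
time: 24.35
ee_pos: [0.6364, -0.0203, 0.1366]
tcp_rot: [179.1, 0.0, 170.2]
wrist_force: [0.5, -0.5, -0.1]
opening: 0.0505
grasp_force: 0.0
24.35 [ 0.6364 -0.0203  0.1366] [1.7906e+02 3.0000e-02 1.7021e+02]
d [ 0.1312 -0.2355  0.0028] turn 0.2 rows 6.5 F [ 0.8 -0.2 -0.3]
[[318.47769352 217.06112446]
 [318.53255258 218.44103322]]
```

View pics/q1.png

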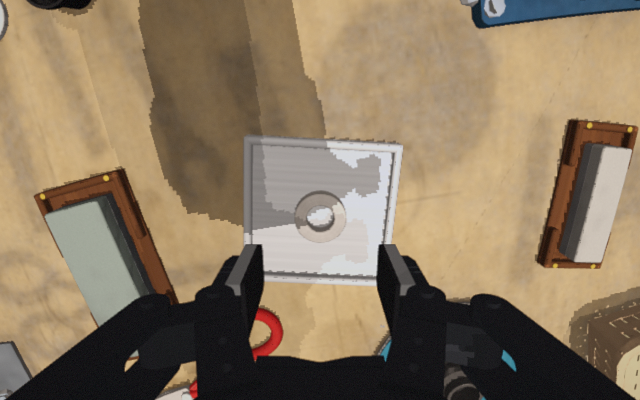

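q1 shows both stones lying inside their rests: big stone at (95,255), slim stone at (605,200). The ring is at (320,216), near the middle of the tray (corners at (245,137), (403,142), (386,283)). I check this numerically.

```bash
python3 - <<'E'
from m import *
w,I,o=load("q1")
print("ring",plane([(320,216)],I,.015)); P=plane([(245,137),(403,142),(386,283)],I,.012); print("tray",(P[0]+P[2])/2,[np.linalg.norm(P[i]-P[i+1]).round(4) for i in(0,1)])
g=cv2.medianBlur(cv2.cvtColor(w,cv2.COLOR_BGR2GRAY),3)
c=cv2.HoughCircles(g[170:262,270:372],cv2.HOUGH_GRADIENT,1,30,param1=80,param2=12,minRadius=20,maxRadius=32)
if c is not None:
    for a in c[0][:2]: print(a+[270,170,0],plane([a[:2]+[270,170]],I,.015))
c=blob(w,(560,120,640,280),"white"); print("slim",quad(c,I,.024),c.min(0),c.max(0))
Q=plane([(590,125),(631,129),(596,267),(552,265)],I,.012); print("pins",Q.mean(0))
E
```

```text
ring [[ 0.64835463 -0.0201418   0.015     ]]
tray [ 0.64859563 -0.02002015  0.012     ] [np.float64(0.1088), np.float64(0.1096)]
[319.5        216.5         26.79999924] [[ 0.64866574 -0.02056071  0.015     ]]
slim [676.1 186.9  89.4  25.2 -12.7] [574 146] [631 262]
pins [0.67454921 0.18831178 0.012     ]
```

```bash
python3 -m pendant '.075 -.13 0 0 .05; .075 -.13 0 0 .05; .075 -.13 0 0 .05; .075 -.13 0 0 .05; .075 -.13 0 0 .05' >/dev/null; python3 -m pendant '.055 -.105 .01 0 .05; .055 -.105 .01 0 .05; .055 -.105 .01 0 .05; .055 -.105 .01 0 .05' >/dev/null; python3 -m pendant '0 0 0 0 .05; 0 0 0 0 .05' >/dev/null
python3 snap.py n1;python3 - <<'E'
from m import *
w,I,o=load("n1"); u=proj([.467,-.230,.005],I)[0].astype(int); print(u)
c=blob(w,(u[0]-50,u[1]-60,u[0]+50,u[1]+40),"white"); print(c.min(0),c.max(0))
for z in(.005,.019): print(z,quad(c,I,z))
m=np.zeros(w.shape[:2],np.uint8);cv2.drawContours(m,[c.reshape(-1,1,2)],-1,255,-1)
# dark bore of the nut inside the blob
g=cv2.cvtColor(w,cv2.COLOR_BGR2GRAY); ys,xs=np.where((cv2.erode(m,np.ones((9,9)))>0)&(g<70)); print("bore",len(xs),plane([(xs.mean(),ys.mean())],I,.019) if len(xs) else "")
print(np.array2string(cv2.resize(g[c[:,1].min()-2:c[:,1].max()+3,c[:,0].min()-2:c[:,0].max()+3],(20,20),interpolation=cv2.INTER_AREA),max_line_width=130))
E
```

```text
25.3167 [ 0.4686 -0.2294  0.123 ] [1.7907e+02 6.0000e-02 1.7019e+02]
[315 199]
[285 171] [338 221]
0.005 [ 464.5 -232.1   36.7   36.3   34.6]
0.019 [ 460.6 -231.3   34.5   34.1   34.6]
bore 0 
[[ 90  89  88  86  85  86  87  91  99 100 103 101  97  95  98 101 103 104 102  99]
 [ 88  86  86  86  85  91 110 124 131 128 130 129 128 121 106 101 103 105 104 103]
 [ 84  84  85  87 104 119 123 126 132 127 130 131 133 135 131 118 103 105 104 105]
 [ 84  83  86 104 124 128 126 128 130 118 110 104 111 133 137 137 122 104 107 106]
 [ 86  84 101 130 126 120 113 104 100 101 105 112 106 111 140 138 139 119 107 105]
 [ 87  89 125 137 120 100 103 107 115 122 135 139 128 105 114 138 140 135 107 105]
 [ 87 101 129 130 111 115 126 129 131 133 140 140 134 122 104 115 137 140 124 105]
 [ 89 118 126 126 120 133 136 132 133 135 140 140 134 129 127 104 116 139 132 108]
 [ 95 129 132 123 127 135 138 132 134 137 139 139 135 131 132 125 101 120 135 112]
 [101 130 133 120 130 135 137 135 139 138 137 137 136 133 135 134 120 112 134 126]
 [103 128 134 126 136 134 136 140 139 133 136 135 136 129 132 133 129 117 133 131]
 [ 99 128 129 126 134 135 130 133 138 133 134 134 134 121 128 134 133 121 134 139]
 [ 96 120 127 128 133 132 124 107 131 132 132 127 111 110 126 132 132 127 141 172]
 [ 97 106 116 128 133 132 128  97 103 115 116 106  97 117 131 136 132 144 161 187]
 [100  98 113 125 135 132 131 113  99  98  99  99 106 124 129 137 159 207 193 187]
 [101 101 103 122 132 135 133 130 117 106 106 112 123 126 129 136 181 196 182 181]
 [101 102  98 108 126 135 135 129 127 130 136 136 139 132 130 133 172 168 169 166]
 [100 100  99  94 104 126 132 126 127 129 133 135 135 130 127 141 157 164 167 166]
 [ 98  98  96  93  90  94 106 117 128 130 134 135 150 152 137 149 157 164 168 168]
 [ 93  92  90  88  87  85  85  90 106 133 149 161 154 147 149 152 157 163 167 169]]
```

The ring is within 0.5 mm of the tray centre. The slim stone is at (676.1,186.9) mm, about 2 mm from its rest's centre. The nut is at about (0.466, -0.231). Before gripping above the flange, I touch the free bench at the grip opening to learn the true fingertip reach.

```bash
python3 go.py .467 -.29 .044 -10;  python3 -m pendant '0 -.06 .04 0 .025; 0 -.06 .076 0 .025; 0 -.06 .076 0 .025; 0 -.06 .076 0 .025; 0 -.06 .076 0 .025'; python3 -m pendant '0 0 .002 0 .025; 0 0 .004 0 .025; 0 0 .006 0 .025; 0 0 .008 0 .025; 0 0 .008 0 .025'
```

```text
d [-0.0083 -0.0618  0.0779] turn 0.3 rows 2.4 F [-0.6 -0.2  0.7]
time: 25.78
ee_pos: [0.4586, -0.2864, 0.0451]
tcp_rot: [179.0, -0.1, 170.3]
wrist_force: [0.6, 0.6, -0.2]
opening: 0.0251
grasp_force: 0.0
time: 26.2
ee_pos: [0.4585, -0.287, 0.0375]
tcp_rot: [179.1, -0.0, 170.2]
wrist_force: [0.0, -0.0, 0.4]
opening: 0.0251
grasp_force: 0.0
```

```bash
for r in 1 ; do python3 -m pendant '0 0 .001 0 .025; 0 0 .003 0 .025; 0 0 .004 0 .025; 0 0 .005 0 .025; 0 0 .005 0 .025'; done; python3 -m pendant '0 0 .001 0 .025; 0 0 .002 0 .025; 0 0 .003 0 .025; 0 0 .004 0 .025; 0 0 .004 0 .025'
```

```text
time: 26.62
ee_pos: [0.4582, -0.2872, 0.0321]
tcp_rot: [179.1, -0.0, 170.2]
wrist_force: [-0.2, -0.1, 0.6]
opening: 0.0251
grasp_force: 0.0
time: 27.03
ee_pos: [0.4583, -0.2871, 0.0281]
tcp_rot: [179.1, -0.0, 170.2]
wrist_force: [-0.5, 0.3, -0.5]
opening: 0.0253
grasp_force: 0.0
```

No contact at 0.028, so the tips reach 25 mm as stated. The nut grip goes at TCP z≈0.0315.

```bash
python3 -m pendant '0 0 -.03 0 .025; 0 0 -.05 0 .05; 0 .02 -.05 0 .05; 0 .045 -.05 0 .05; 0 .045 -.05 0 .05' >/dev/null; python3 go.py .466 -.231 .045 -10
```

```text
d [0.0021 0.0094 0.0348] turn 0.3 rows 0.9 F [ 0.4 -0.6  0.8]
```

```bash
python3 -m pendant '.002 .0094 0 0 .045; .002 .0094 .015 0 .045; .002 .0094 .034 0 .045; .002 .0094 .034 0 .045; .002 .0094 .034 0 .045' >/dev/null; python3 go.py .466 -.231 .0315 -10
```

```text
d [-0.0009  0.0021  0.0131] turn 0.2 rows 0.3 F [ 0.1 -0.9 -0.2]
```

```bash
python3 -m pendant '-.001 .002 .004 0 .045; -.001 .002 .008 0 .045; -.001 .002 .013 0 .045; -.001 .002 .013 0 .045; -.001 .002 .013 0 .045'; python3 -m pendant '0 0 0 0 .03; 0 0 0 0 .015; 0 0 0 0 .015; 0 0 0 0 .015; 0 0 0 0 .015' 40
```

```text
time: 28.28
ee_pos: [0.4668, -0.2314, 0.0321]
tcp_rot: [179.1, -0.0, 170.2]
wrist_force: [0.8, -0.8, -0.4]
opening: 0.0451
grasp_force: 0.0
time: 28.7
ee_pos: [0.4671, -0.2316, 0.0328]
tcp_rot: [179.1, 0.0, 170.2]
wrist_force: [-1.3, 0.7, 4.9]
opening: 0.0266
grasp_force: 39.4
```

```bash
python3 -m pendant '0 0 -.02 0 .015; 0 0 -.05 0 .015; 0 0 -.09 0 .015; 0 0 -.09 0 .015; 0 0 -.09 0 .015' >/dev/null;  python3 -m pendant '0 0 0 0 .015; 0 0 0 0 .015'; python3 snap.py n2; python3 - <<'E'
from m import *
w,I,o=load("n2"); e=o["ee_pos"]; u=proj(e-[0,0,.028],I)[0].astype(int); print("px",u)
c=blob(w,(u[0]-60,u[1]-70,u[0]+60,u[1]+60),"white"); print(c.min(0),c.max(0))
(x,y),r=cv2.minEnclosingCircle((plane(c,I,e[2]-.0278)[:,:2]*1000).astype(np.float32)); print(x-e[0]*1000,y-e[1]*1000,r,quad(c,I,e[2]-.0278))
E
python3 go.py .6515 -.0212 .12 -10
```

```text
time: 29.28
ee_pos: [0.4661, -0.2326, 0.1208]
tcp_rot: [179.0, -0.1, 170.2]
wrist_force: [-0.4, 0.6, -1.5]
opening: 0.0268
grasp_force: 39.6
29.2833 [ 0.4661 -0.2326  0.1208] [ 1.7902e+02 -1.4000e-01  1.7022e+02]
px [318 259]
[289 234] [351 295]
2.985532449640175 0.2764310035981339 15.778399467468262 [ 469.2 -232.6   30.6   28.3   -7.1]
d [-0.1468  0.2398  0.0044] turn 0.2 rows 6.7 F [ 0.5  0.1 -0.1]
```

```bash
python3 - <<'E'
from m import *
w,I,o=load("n2"); e=o["ee_pos"]; g=cv2.medianBlur(cv2.cvtColor(w,cv2.COLOR_BGR2GRAY),3)
(x,y),r=cv2.minEnclosingCircle((plane(blob(w,(258,189,378,319),"white"),I,e[2]-.0138)[:,:2]*1000).astype(np.float32)); print("body top",x-e[0]*1000,y-e[1]*1000,r)
roi=g[190:330,250:390]
for p2 in(12,20):
  c=cv2.HoughCircles(roi,cv2.HOUGH_GRADIENT,1,8,param1=60,param2=p2,minRadius=38,maxRadius=54)
  if c is not None:
    for a in c[0][:4]: print(p2,a+[250,190,0],(plane([a[:2]+[250,190]],I,e[2]-.0278)[0]-e).round(4))
c=cv2.HoughCircles(roi,cv2.HOUGH_GRADIENT,1,8,param1=60,param2=12,minRadius=10,maxRadius=28)
if c is not None:
    for a in c[0][:4]: print("bore",a+[250,190,0],(plane([a[:2]+[250,190]],I,e[2]-.0138)[0]-e).round(4))
w,I,o=load("p2"); e=o["ee_pos"]; g=cv2.medianBlur(cv2.cvtColor(w,cv2.COLOR_BGR2GRAY),3)
c=cv2.HoughCircles(g[190:330,250:390],cv2.HOUGH_GRADIENT,1,8,param1=60,param2=12,minRadius=30,maxRadius=54)
for a in c[0][:3]: print("ring p2",a+[250,190,0],(plane([a[:2]+[250,190]],I,e[2]-.0213)[0]-e).round(4))
E
```

```text
body top -4.087099386297325 1.2229489479340714 14.245555877685547
12 [319.5        266.5         52.29999924] [ 0.0035 -0.0003 -0.0278]
12 [319.5        253.5         42.20000076] [-0.0029  0.0008 -0.0278]
12 [313.5        274.5         47.90000153] [ 0.007  -0.0037 -0.0278]
12 [325.5        259.5         47.90000153] [ 0.0005  0.003  -0.0278]
20 [319.5        253.5         42.20000076] [-0.0029  0.0008 -0.0278]
20 [316.5        261.5         47.90000153] [ 0.0007 -0.0012 -0.0278]
bore [323.5        239.5         27.39999962] [-0.0152  0.0043 -0.0138]
bore [331.5        244.5         27.39999962] [-0.0125  0.0071 -0.0138]
bore [317.5        254.5         27.39999962] [-0.0091  0.0008 -0.0138]
bore [314.5        242.5         25.10000038] [-0.0146  0.0006 -0.0138]
ring p2 [319.5 258.5  43.5] [-0.0035  0.0008 -0.0213]
ring p2 [319.5        267.5         45.70000076] [ 0.0007  0.     -0.0213]
ring p2 [322.5        275.5         53.40000153] [ 0.0048  0.0006 -0.0213]
```

```bash
python3 - <<'E'
from m import *
w,I,o=load("n2"); e=o["ee_pos"]
g=cv2.cvtColor(w,cv2.COLOR_BGR2GRAY); S=cv2.cvtColor(w,cv2.COLOR_BGR2HSV)[...,1]
print("rows 205.. step2 gray/sat, cols 310,320,330")
for r in range(205,312,3): print(r,[int(g[r-1:r+2,c-2:c+3].mean()) for c in(290,300,310,320,330,340,350)],[int(S[r-1:r+2,c-2:c+3].mean()) for c in(300,320,340)])
for z,n in((.0328,"under"),(.0278,"flange top"),(.0138,"body top")):
    print(n,proj([e+[dx*np.cos(np.radians(170.2)),dx*np.sin(np.radians(170.2)),-z] for dx in(-.019,-.014,0,.014,.019)],I).round(1).tolist())
E
```

```text
rows 205.. step2 gray/sat, cols 310,320,330
205 [100, 89, 87, 89, 131, 185, 181] [93, 104, 90]
208 [98, 88, 89, 91, 142, 187, 182] [94, 105, 90]
211 [101, 88, 89, 99, 142, 185, 180] [94, 78, 89]
214 [103, 90, 105, 114, 113, 182, 181] [90, 22, 88]
217 [105, 98, 130, 132, 132, 136, 175] [44, 22, 59]
220 [103, 120, 133, 133, 136, 126, 175] [21, 22, 22]
223 [102, 125, 132, 130, 135, 138, 152] [23, 23, 22]
226 [109, 130, 137, 116, 116, 139, 124] [22, 23, 22]
229 [127, 133, 111, 101, 99, 144, 136] [22, 22, 21]
232 [135, 109, 97, 105, 103, 140, 143] [23, 22, 22]
235 [139, 99, 103, 109, 115, 112, 141] [23, 22, 23]
238 [135, 104, 103, 130, 131, 98, 142] [22, 20, 22]
241 [109, 109, 129, 141, 141, 104, 119] [22, 19, 22]
244 [79, 129, 134, 143, 137, 113, 62] [21, 20, 23]
247 [72, 138, 133, 142, 138, 132, 67] [21, 20, 21]
250 [61, 139, 135, 142, 138, 133, 80] [21, 21, 22]
253 [70, 139, 135, 139, 139, 136, 100] [21, 22, 22]
256 [86, 139, 137, 136, 138, 137, 114] [22, 21, 21]
259 [102, 135, 140, 135, 136, 136, 117] [22, 22, 22]
262 [114, 139, 130, 134, 116, 132, 118] [22, 22, 22]
265 [119, 137, 102
[... 385 characters left out ...]
22, 21]
289 [103, 151, 126, 133, 136, 140, 109] [65, 22, 55]
292 [116, 162, 128, 135, 129, 181, 118] [94, 22, 87]
295 [131, 163, 134, 140, 161, 181, 136] [93, 52, 89]
298 [144, 164, 168, 164, 168, 176, 148] [95, 85, 87]
301 [153, 163, 168, 165, 168, 172, 166] [90, 80, 86]
304 [156, 163, 174, 165, 163, 172, 172] [91, 75, 85]
307 [165, 165, 175, 164, 161, 173, 182] [95, 71, 88]
310 [167, 168, 172, 164, 161, 171, 182] [90, 71, 88]
under [[318.8, 290.7], [318.7, 281.5], [318.7, 254.9], [318.6, 226.7], [318.6, 216.3]]
flange top [[318.9, 296.3], [318.9, 286.9], [318.9, 259.6], [318.8, 230.8], [318.8, 220.1]]
body top [[319.4, 313.8], [319.4, 303.8], [319.4, 274.6], [319.3, 243.5], [319.3, 231.9]]
```

The row profile puts the nut about 2–3 mm along tool +x in the hand, nearly the same as the ring was at its release. The nut therefore goes to TCP ≈ (0.652, -0.0212), with contact expected at z ≈ 0.048.

```bash
python3 -m pendant '-.1 .17 0 0 .015; -.1 .17 0 0 .015; -.1 .17 0 0 .015; -.1 .17 0 0 .015; -.1 .17 0 0 .015' >/dev/null; python3 -m pendant '-.047 .07 0 0 .015; -.047 .07 0 0 .015; -.047 .07 0 0 .015; -.047 .07 0 0 .015' >/dev/null;python3 -m pendant '0 0 0 0 .015; 0 0 0 0 .015' >/dev/null; python3 go.py .652 -.0212 .06 -10
```

```text
d [-0.0004  0.      0.0656] turn 0.2 rows 1.6 F [-0.4  0.  -0.5]
```

```bash
python3 -m pendant '0 0 .03 0 .015; 0 0 .05 0 .015; 0 0 .066 0 .015; 0 0 .066 0 .015; 0 0 .066 0 .015' >/dev/null; python3 -m pendant '0 0 0 0 .015; 0 0 0 0 .015' >/dev/null;python3 go.py .652 -.0212 .05 -10
```

```text
d [ 0.0011 -0.0007  0.0121] turn 0.2 rows 0.3 F [-0.1  0.3 -0.2]
```

```bash
python3 -m pendant '.001 -.0005 .004 0 .015; .001 -.0005 .008 0 .015; .001 -.0005 .0115 0 .015; .001 -.0005 .0115 0 .015; .001 -.0005 .0115 0 .015'; python3 -m pendant '0 0 .001 0 .015; 0 0 .0015 0 .015; 0 0 .0015 0 .015; 0 0 .0015 0 .015'; python3 go.py .652 -.0212 .048 -10
```

```text
time: 31.25
ee_pos: [0.6513, -0.0204, 0.0483]
tcp_rot: [179.1, -0.0, 170.2]
wrist_force: [-0.1, 0.7, -1.6]
opening: 0.0269
grasp_force: 39.7
time: 31.58
ee_pos: [0.6515, -0.0204, 0.0479]
tcp_rot: [179.1, 0.0, 170.2]
wrist_force: [-3.8, 0.6, 5.8]
opening: 0.0265
grasp_force: 40.3
d [-0.0006 -0.0007 -0.0002] turn 0.2 rows 0.0 F [-3.8  0.6  5.8]
```

```bash
python3 -m pendant '0 0 -.0005 0 .03; 0 0 -.0005 0 .036; 0 0 -.0005 0 .045; 0 0 -.0005 0 .045' >/dev/null; python3 -m pendant '0 0 -.02 0 .045; 0 0 -.06 0 .045; 0 0 -.09 0 .045; 0 0 -.09 0 .045; 0 0 -.09 0 .045' >/dev/null; python3 -m pendant '.015 0 0 0 .045; .015 0 0 0 .045; .015 0 0 0 .045'; python3 snap.py f1; python3 - <<'E'
from m import *
w,I,o=load("f1"); g=cv2.cvtColor(w,cv2.COLOR_BGR2GRAY)
C=np.array([.6486,-.0205,0]); a=np.radians(170.2); t=np.array([np.cos(a),np.sin(a),0]); s=np.array([np.sin(a),-np.cos(a),0])
for n,z in(("ring under",.004),("ring top",.015),("flange top",.020),("body top",.034)):
    P=[C+[0,0,z]+d for d in(.019*t,-.019*t,.019*s,-.019*s,0*t)]; print(n,proj(P,I).round(0).astype(int).tolist())
u=proj(C+[0,0,.02],I)[0].astype(int); print(u)
ed=g[u[1]-50:u[1]+50,:]
print("col profile",[(r,int(g[r-1:r+1,u[0]-3:u[0]+4].mean())) for r in range(u[1]-42,u[1]+48,2)])
print("row profile",[(c,int(g[u[1]-4:u[1]+5,c-1:c+1].mean())) for c in range(u[0]-44,u[0]+46,2)])
E
```

```text
time: 32.58
ee_pos: [0.6359, -0.0193, 0.1365]
tcp_rot: [179.1, -0.1, 170.2]
wrist_force: [-0.3, -0.3, 0.8]
opening: 0.0452
grasp_force: 0.0
32.5833 [ 0.6359 -0.0193  0.1365] [ 1.7907e+02 -1.1000e-01  1.7023e+02]
ring under [[318, 188], [318, 236], [344, 213], [293, 213], [318, 213]]
ring top [[318, 192], [319, 242], [345, 218], [292, 218], [318, 218]]
flange top [[319, 194], [319, 245], [345, 220], [292, 220], [319, 220]]
body top [[319, 200], [319, 253], [347, 227], [290, 227], [319, 227]]
[318 220]
col profile [(178, 160), (180, 160), (182, 159), (184, 155), (186, 159), (188, 162), (190, 159), (192, 129), (194, 96), (196, 142), (198, 156), (200, 154), (202, 151), (204, 115), (206, 102), (208, 113), (210, 149), (212, 161), (214, 160), (216, 162), (218, 161), (220, 170), (222, 176), (224, 207), (226, 208), (228, 170), (230, 105), (232, 96), (234, 97), (236, 139), (238, 203), (240, 201), (242, 201), (244, 203), (246, 183), (248, 202), (250, 204), (252, 204), (254, 205), (256, 202), (258, 201), (260, 202), (262, 203), (264, 204), (266, 202)]
row profile [(274, 129), (276, 129), (278, 129), (280, 129), (282, 129), (284, 129), (286, 129), (288, 129), (290, 129), (292, 129), (294, 117), (296, 136), (298, 140), (300, 130), (302, 119), (304, 146), (306, 153), (308, 158), (310, 162), (312, 163), (314, 171), (316, 172), (318, 169), (320, 180), (322, 196), (324, 191), (326, 178), (328, 150), (330, 151), (332, 146), (334, 138), (336, 138), (338, 147), (340, 154), (342, 173), (344, 213), (346, 201), (348, 208), (350, 211), (352, 211), (354, 211), (356, 211), (358, 212), (360, 212), (362, 214)]
```

The nut is centred on the ring within about 0.5 mm: body-top centre at row 227.5 against 227 expected, flange columns 294–343 against 292–345. Everything is released and clear of the robot.

```bash
python3 -m pendant '0 0 -.05 0 .045; 0 0 -.05 0 .045; 0 0 -.05 0 .045; 0 0 -.05 0 .045' | head -2; python3 -c "
from workcell import bot
print(bot.job_done())"
```

```text
time: 32.97
ee_pos: [0.6372, -0.0203, 0.1881]
the job is handed in; nothing more can be done
None
```

The job is handed in at 33 s: both stones lie flat in their rests, the spacer ring is in the middle of the tray, and the flange nut sits flange down, centred on it to within about 1 mm by camera, with everything released and the arm clear.

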